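# Open the dry-storage pot whose cap locks either way

## Task

The black quarter-turn cap on the small metal storage pot is locked, and nothing shows whether it loosens clockwise or anticlockwise. Try it by its grip bar to find which way gives, turn it that way until it releases, then lift it off and finish still holding the cap in the gripper, level and steady, about 10 cm straight above the pot. Leave the phone, the screwdriver and the small jar where they lie.

Things in the scene. Friction and masses are not known exactly. Their poses are not given: they have to be found in the camera images.
- pot: Round aluminium pot bolted to the mat (fixed): dark foot 104 mm across, 14 mm thick; body 72 mm across up to 60 mm; then a neck 40 mm across with a locking lug on either side, rim 84 mm above the origin. Origin: centre of its underside, 4 mm above the bench top (the mat is 4 mm thick); z up. Position and yaw vary.
- pot_rim (a point): Centre of the neck's rim, 84 mm above the pot's origin. How the cap locks: one way of turning (it differs from start to start and cannot be seen) meets a hard stop after 9 to 22 degrees; the other way turns freely (under 0.2 N m). The cap comes off once turned that way to 60-95 degrees from the pot's x axis (another stop near 105); before that it lifts only 1 to 2 mm.
- cap: Loose black plastic cap, about 90 g, 70 mm across, skirt and top plate 27 mm high, with a straight aluminium grip bar standing across its top (see cap_bar). Origin: centre of the skirt's lower edge, z up its axis, x along the bar. Seated, the origin is on the pot's axis, 62 mm above the pot's origin. At the start it is locked, its x within 5 degrees of the pot's x.
- cap_bar (a point): Middle of the grip bar, on the cap's axis, 41 mm above the cap's origin. The bar is 52 mm long (cap x), 14 mm wide (cap y) and 28 mm high: from the top plate, 14 mm below this point, to 14 mm above it.
- phone: Bystander: black phone lying flat, 146 x 72 x 8 mm (x, y, z). Origin: centre of its underside.
- driver: Bystander: screwdriver with black handle, 150 mm long, lying along its x. Origin: on its underside near the middle.
- jar: Bystander: small amber glass jar with steel lid, 44 mm across, 42 mm high. Origin: centre of its underside.
There are look-alikes about, which are no part of the job. Of the things that look like the cap, the largest one is meant.

How it is judged:
By the outcome, as a careful person would: the job done as asked, in the order asked, and still so for the second after the job is handed in, while the arm keeps its last pose, push and grip.
It also fails if it takes over 58 s, if anything falls off the work surface, if the arm or the gripper's body presses on something with over 40 N, if the wrist force passes 120 N, or if a joint passes its speed limit or range.

## Robot

A 6-joint arm with a two-finger parallel gripper is mounted at the origin on the work surface. World frame = base frame: x ahead of the robot, y to its left, z up, the work surface at z = 0. Lengths are in mm, angles in degrees, forces in N, time in s.
With the tool pointing down it reaches from about 150 to 775 mm from the base axis. Payload 6.1 kg.
Tool frame: the origin (TCP) lies at the very end of the fingers, on their centre line; the grasp point (between the pads) lies 19 mm behind it; z points along the fingers, y is the line along which they close (so a half turn about z gives the same grasp; the last joint's range is limited). The gripper opens to 85 mm and grips with 20 to 120 N. Pads are 22 mm wide; open, the fingers measure 114 mm over their backs; the gripper's body (76 mm by 85 mm) begins 54 mm behind the grasp point. The pads swing forward as they close: fully open they stand 13 mm farther back than shut.
Start: joints at [66.177, 7.208, -2.269, 80.523, 0, 90], TCP at [212.051, 480.253, 231.295] pointing down, gripper open.
Joint ranges: [-155.77, 155.77], [-54.66, 111.73], [-72.52, 77.12], [-102.08, 115.82], [-83.92, 84.16], [-180, 180]. Speed limits (degrees/s): [136.94, 136.94, 172.46, 180, 180, 180].

## Interface

Orientations are given as a 3x3 rotation matrix whose columns are the frame's x, y, z axes.
In Python, from station import manip, optics gives the robot as it stands. The module is installed in compiled form; this text tells all that it offers.
- The arm moves only by the tool jog_arm, never from a script. Its argument "commands" is text: rows parted by semicolons, each of 4 numbers parted by spaces: the shift along the tool's x, y, z normalised to -1 to 1, where 1 is 0.25 m, then the turn about the tool's z normalised to -1 to 1, where 1 is 360 degrees. In form: tx ty tz turn; .... A call has 1 to 12 rows; each row is the pose to reach, as a shift and turn from the pose commanded when the call began, along the tool's axes at that moment, turning the shorter way round; what a row does not reach only later rows make up. A row lasts 1/8 s, in which the tool goes at most 62.5 mm and 10.7 degrees, less where a joint would pass 70% of its speed; a pose out of reach is approached as far as the arm can. A call with a number of a shift or a turn outside -1 to 1 is refused whole. A call with a gripper value outside its range is refused whole. "claw" is the opening, from -1 (shut) to 1 (fully open), so that 0 is half open, set as the call begins (left out, the last holds). The fingers move at their own pace and stop on an object; the grip force is fixed at half the most. Time passes only in rows, so rows that repeat a pose let the fingers close. It gives the time, the measured TCP pose, the force, the opening and the grip force at its end, in the units of the state.
- manip.get_state(): the state, without advancing time (a new reading comes with each control period).
- optics.camera(name): name is "scene" or "top" or "wrist"; returns (picture, depth): 384x512x3 uint8, red, green, blue; 384x512 float32, mm along the optical axis (not along the pixel's ray), 0 where there is no reading.
- optics.get_calibration(name): a dict with "vfov" (degrees; the focal length in pixels is half the picture's height over the tangent of half this angle, whatever the lens; pixels are square), "cx", "cy" (the principal point, pixels), "world_from_camera" (4x4, takes a point from camera to world coordinates); the wrist camera has in their place "hand_eye" (4x4, takes a point from camera to tool coordinates, whose origin is the TCP and whose axes are the flange's). Camera axes: x right, y up, looking along -z (the intrinsics and any distortion apply to the point x, -y, -z); pixel columns grow to the right and rows downward; lengths in mm; the calibration is good to about 2 mm. A picture is of the moment at which its call begins: read the wrist's pose just before it. get_calibration takes no time and is no camera call.
- manip.hand_in(): hands the job in; it is judged then, once.
Trained networks look in the newest picture that a camera, given by its name, has taken for a name from the list of things; names that differ only in an ending like _2 or _b are one class to them, and where a whole thing is asked for, a point or a joint stands for the part that bears it (a point fixed in the world has none). Each returns a list of dicts, best first, with "confidence" (0 to 1); they miss things now and then, are a little off and sometimes report something else, mostly with a low value. They report only what shows in the picture. A call takes as long as a camera call. They do not tell look-alikes from the thing itself.
- optics.outline_of(camera, query): "mask" (384x512 bool, what is visible of it).
- optics.mark_of(camera, query): "xyz" ([x, y, z] in mm, in world coordinates, good to about 4 mm: a listed point, or the origin of a listed thing).
The state is a dict: "time": time; "joint_pos": joint angles; "joint_velocities": joint speeds; "effort": joint torques, N m; "eef_pos": TCP position; "ee_rot": TCP orientation; "force": force on the tool from outside, world axes, zero at the start; "wrist_torque": the same for the moment, N m; "gripper_width": opening from 0.0 (shut) to 1.0 (fully open); "gripper_force": force on a finger pad.
Only numpy, scipy, OpenCV 4.12 (cv2) and the standard library are available. Lean on these libraries where they do the work, as an engineer would, in place of code of your own. Each camera call takes 0.05 s, during which the arm holds its last target. There are 200 camera calls.

## Working session

There is one attempt and no reset: what is moved stays moved. The work goes in short steps, Python scripts to look and compute and a tool call to move; the robot and the scene stay as the last step left them, time stands still between calls to the robot, and variables do not carry over. Pictures are saved under pics/ and viewed, at most 10 in all, crops included, and the job is handed in when it is done.

Besides the shell and the picture viewer there is one more tool, called after "Call:" as a command line: name --argument value ..., lists and objects as JSON in quotes. jog_arm: Moves the arm, as the interface text tells. Its arguments: {"type":"object","properties":{"commands":{"type":"string"},"claw":{"type":"number"}},"required":["commands"]}

```bash
mkdir -p pics; cat > h.py <<'E'
import numpy as np, cv2
from station import manip, optics
def cam(n):
    s=manip.get_state(); p,d=optics.camera(n); c=optics.get_calibration(n)
    if 'world_from_camera' in c: W=np.array(c['world_from_camera'])
    else:
        T=np.eye(4);T[:3,:3]=s['ee_rot'];T[:3,3]=s['eef_pos'];W=T@np.array(c['hand_eye'])
    f=192/np.tan(np.radians(c['vfov']/2))
    v,u=np.mgrid[:384,:512]
    P=np.stack([(u-c['cx'])/f*d,-(v-c['cy'])/f*d,-d],-1)@W[:3,:3].T+W[:3,3]
    P[d==0]=np.nan
    return p,d,P,c
E
python3 - <<'E'
from h import *
s=manip.get_state();print(s)
ims=[]
for n in ['scene','top']:
    p,d,P,c=cam(n);ims.append(p);print({k:v for k,v in c.items()})
    for q in ['cap','cap_bar','pot','pot_rim']:
        print(n,q,[(np.round(r['xyz']),round(r['confidence'],2)) for r in optics.mark_of(n,q)])
    for r in optics.outline_of(n,'cap'):
        m=r['mask'];v,u=np.nonzero(m);print('mask',r['confidence'],u.mean(),v.mean(),m.sum(),np.nanmedian(P[m],0))
    cv2.imwrite(f'pics/{n}0.png',p[...,::-1])
E
```

```text
{'time': 0.0, 'joint_pos': array([ 6.61761673e+01,  7.24235452e+00, -2.32608826e+00,  8.05240164e+01,
       -7.68243173e-04,  8.99971106e+01]), 'joint_velocities': array([ 0.04261439, -0.05221415, -0.04308699,  0.11530599,  0.06739664,
       -0.07816007]), 'effort': array([ 3.71148926e-04, -4.35920155e+01,  3.52919376e+01,  1.74908596e-02,
        6.90492834e-05,  1.41267043e-05]), 'eef_pos': array([211.90077819, 479.89282892, 230.52107402]), 'ee_rot': array([[-9.14812107e-01,  4.03879189e-01, -6.39555933e-04],
       [ 4.03879695e-01,  9.14810908e-01, -1.48163049e-03],
       [-1.33269774e-05, -1.61371717e-03, -9.99998698e-01]]), 'force': array([0.59701862, 0.1874114 , 0.57402623]), 'wrist_torque': array([-0.00233062,  0.03216658, -0.02595281]), 'gripper_force': 0.0, 'gripper_width': 1.0017926347371682}
{'vfov': 43.83073252231404, 'cx': 257.78484722297986, 'cy': 194.24556183839024, 'world_from_camera': array([[ 5.05965630e-01, -6.60221107e-01,  5.55073753e-01,
         1.29887614e+03],
       [ 8.62482800e-01,  3.79000119e-01, -3.35383854e-01,
        -4.43765981e+02],
       [ 1.
[... 1273 characters left out ...]
,  0.00000000e+00,  0.00000000e+00,
         1.00000000e+00]])}
top cap [(array([266., 253.,   2.]), 0.72), (array([843., -22.,  -2.]), 0.68), (array([568.,  50.,  65.]), 0.58)]
top cap_bar [(array([844., -18.,  29.]), 0.84), (array([567.,  46., 108.]), 0.77), (array([261., 254.,  25.]), 0.66), (array([728.,  99.,   2.]), 0.27)]
top pot [(array([568.,  54.,   0.]), 0.96)]
top pot_rim [(array([566.,  50.,  90.]), 0.71)]
mask 0.95 243.43872113676733 185.40674955595026 563 [562.97344267  50.55891602  93.31923699]
mask 0.87 168.81034482758622 297.6609195402299 348 [265.66076745 247.21511525  20.62045718]
mask 0.57 270.89516129032256 100.74596774193549 248 [834.82184961 -21.42589591  20.75344543]
```

View pics/top0.png

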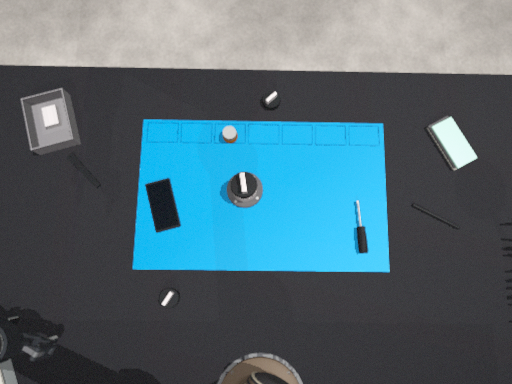

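Call:
jog_arm --commands "-0.25 -0.125 0 0;-0.5 -0.25 0 0;-0.75 -0.37 0 0;-1 -0.5 0 0;-1 -0.5 0 0;-1 -0.5 0 0;-1 -0.5 0 0"

```text
time: 1.48
eef_pos: [390.0, 265.3, 231.3]
ee_rot: [[-0.915, 0.404, -0.0], [0.404, 0.915, 0.0], [0.0, 0.0, -1.0]]
force: [-0.7, -0.5, -0.3]
gripper_width: 0.999
gripper_force: 0.0
```

Call:
jog_arm --commands "-0.25 -0.125 0 0;-0.5 -0.25 0 -0.02;-0.75 -0.37 0 -0.05;-1 -0.5 0 -0.083;-1 -0.5 0 -0.083;-1 -0.5 0 -0.083;-1 -0.5 0 -0.083;-1 -0.5 0 -0.083"

```text
time: 2.48
eef_pos: [567.8, 51.2, 231.6]
ee_rot: [[-0.994, -0.108, 0.0], [-0.108, 0.994, 0.0], [-0.0, 0.0, -1.0]]
force: [-0.2, -0.1, 0.5]
gripper_width: 0.996
gripper_force: 0.0
```

```bash
python3 - <<'E'
from h import *
s=manip.get_state();print(s['eef_pos'],s['ee_rot'].round(3),s['joint_pos'],s['wrist_torque'],s['time'])
for n in ['wrist','top']:
    p,d,P,c=cam(n)
    for q in ['cap','cap_bar','pot']:
        print(n,q,[(np.round(r['xyz'],1),round(r['confidence'],2)) for r in optics.mark_of(n,q)])
    near=np.hypot(P[...,0]-568,P[...,1]-51)<45
    for lo,hi in [(112,130),(84,100)]:
        m=near&(P[...,2]>lo)&(P[...,2]<hi)
        if m.sum()<20: print('few',m.sum());continue
        u=np.argwhere(m)[:,::-1].astype(np.int32)
        X=P[m]; r=cv2.minAreaRect(X[:,:2].astype(np.float32)); _,_,V=np.linalg.svd(X[:,:2]-X[:,:2].mean(0),full_matrices=False)
        print(n,lo,m.sum(),X.mean(0),r,np.degrees(np.arctan2(V[0,1],V[0,0])),np.median(X[:,2]))
    cv2.imwrite(f'pics/{n}1.png',p[...,::-1])
E
```

```text
[567.80093869  51.16319348 231.59723535] [[-0.994 -0.108  0.   ]
 [-0.108  0.994  0.   ]
 [-0.     0.    -1.   ]] [ 5.14347379e+00  1.21554967e+01  3.68037787e+00  8.15152914e+01
  1.04326803e-02 -1.03156901e+00] [ 0.0221489   0.05978674 -0.0289153 ] 2.475
wrist cap [(array([845.4, -19.1,   1.3]), 0.73), (array([569.5,  50.2,  60.4]), 0.66)]
wrist cap_bar [(array([569. ,  51.5, 102.9]), 0.81)]
wrist pot []
wrist 112 754 [566.53954663  53.985629   120.74860898] ((567.905517578125, 54.16613006591797), (51.969486236572266, 13.989416122436523), 9.483988761901855) 9.575886469260679 120.87709783229066
wrist 84 2560 [564.6235634   53.95103741  92.78629425] ((566.5051879882812, 53.82809066772461), (68.72064208984375, 71.91967010498047), 9.068593978881836) 98.73272430554466 92.99236556577932
top cap [(array([ 2.673e+02,  2.525e+02, -1.000e-01]), 0.78), (array([843.3, -21. ,  -4.8]), 0.61)]
top cap_bar [(array([261.6, 248.6,  24.7]), 0.86), (array([841.6, -21. ,  28.4]), 0.67)]
top pot []
few 0
few 0
```

View pics/wrist1.png

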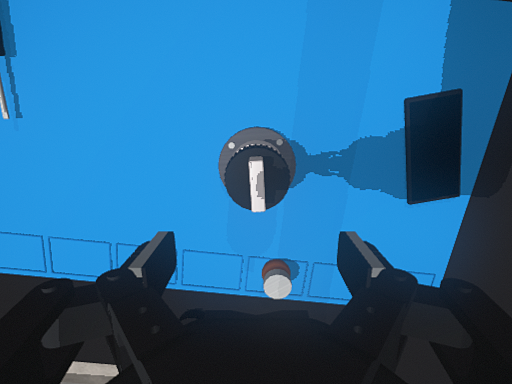

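Call:
jog_arm --commands "0 0.008 0.15 -0.009;0 0.008 0.3 -0.009;0 0.008 0.45 -0.009;0 0.008 0.5 -0.009;0 0.008 0.538 -0.009;0 0.008 0.538 -0.009;0 0.008 0.538 -0.009" --claw 0

```text
time: 3.75
eef_pos: [569.1, 51.7, 98.1]
ee_rot: [[-0.987, -0.162, 0.002], [-0.162, 0.987, 0.0], [-0.002, -0.0, -1.0]]
force: [0.5, -0.0, -0.4]
gripper_width: 0.497
gripper_force: 0.0
```

Call:
jog_arm --commands "0 0 0 0;0 0 0 0;0 0 0 0;0 0 0 0;0 0 0 0;0 0 0 0;0 0 0 0;0 0 0 0" --claw -1

```text
time: 4.75
eef_pos: [568.8, 51.7, 97.7]
ee_rot: [[-0.987, -0.162, 0.002], [-0.162, 0.987, 0.0], [-0.002, -0.0, -1.0]]
force: [-0.6, 0.5, 5.9]
gripper_width: 0.15
gripper_force: 59.3
```

```bash
python3 - <<'E'
from h import *
s=manip.get_state();print({k:np.round(v,3) for k,v in s.items()})
p,d,P,c=cam('wrist');cv2.imwrite('pics/w2.png',p[...,::-1])
E
```

```text
{'time': np.float64(4.75), 'joint_pos': array([ 5.1910e+00,  1.3892e+01, -1.1039e+01,  6.4978e+01,  5.0000e-03,
       -4.1110e+00]), 'joint_velocities': array([-0.082,  0.031, -0.032, -0.027,  0.034,  0.015]), 'effort': array([-2.5400e-01, -4.6721e+01,  3.1860e+01, -2.1000e-01, -8.5000e-02,
       -6.0000e-03]), 'eef_pos': array([568.778,  51.693,  97.669]), 'ee_rot': array([[-0.987, -0.162,  0.002],
       [-0.162,  0.987,  0.   ],
       [-0.002, -0.   , -1.   ]]), 'force': array([-0.574,  0.511,  5.894]), 'wrist_torque': array([ 0.036,  0.126, -0.014]), 'gripper_force': np.float64(59.338), 'gripper_width': np.float64(0.15)}
```

View pics/w2.png

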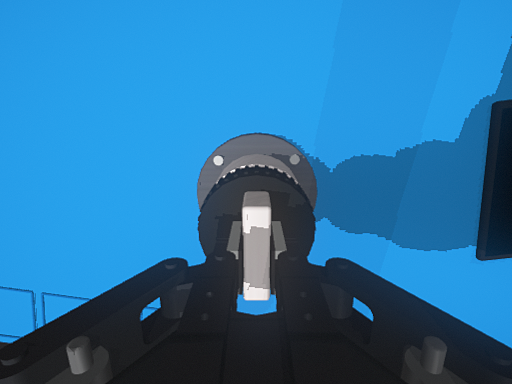

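Call:
jog_arm --commands "0 0 0 0.008;0 0 0 0.016;0 0 0 0.024;0 0 0 0.032;0 0 0 0.032"

```text
time: 5.42
eef_pos: [568.9, 51.5, 97.7]
ee_rot: [[-0.999, 0.039, 0.002], [0.039, 0.999, -0.0], [-0.002, -0.0, -1.0]]
force: [-1.1, 0.3, 4.4]
gripper_width: 0.149
gripper_force: 59.3
```

```bash
cat > st.py <<'E'
from h import *
s=manip.get_state();R=s['ee_rot'];print(s['time'],'yaw',np.degrees(np.arctan2(-R[1,0],-R[0,0])).round(2),s['eef_pos'].round(1),'F',s['force'].round(1),'T',s['wrist_torque'].round(2),s['joint_pos'].round(1)[5],s['effort'].round(2)[5],s['gripper_width'].round(3),s['gripper_force'].round(1))
E
python3 st.py
```

```text
Traceback (most recent call last):
  File "st.py", line 2, in <module>
    s=manip.get_state();R=s['ee_rot'];print(s['time'],'yaw',np.degrees(np.arctan2(-R[1,0],-R[0,0])).round(2),s['eef_pos'].round(1),'F',s['force'].round(1),'T',s['wrist_torque'].round(2),s['joint_pos'].round(1)[5],s['effort'].round(2)[5],s['gripper_width'].round(3),s['gripper_force'].round(1))
                                                                                                                                                                                                                                             ^^^^^^^^^^^^^^^^^^^^^^^^
AttributeError: 'float' object has no attribute 'round'
```

Call:
jog_arm --commands "0 0 0 0.006;0 0 0 0.012;0 0 0 0.016;0 0 0 0.016"

```text
time: 5.92
eef_pos: [568.9, 51.5, 97.7]
ee_rot: [[-0.99, 0.139, 0.002], [0.139, 0.99, -0.0], [-0.002, 0.0, -1.0]]
force: [0.2, -0.4, 5.6]
gripper_width: 0.153
gripper_force: 59.3
```

```bash
sed -i "s/,s\['gripper_width'\].*/)/" st.py; python3 st.py
```

```text
5.925 yaw -8.0 [568.9  51.5  97.7] F [ 0.2 -0.4  5.6] T [-0.12 -0.01 -0.04] 13.2 0.0
```

Call:
jog_arm --commands "0 0 0 0.008;0 0 0 0.016;0 0 0 0.024;0 0 0 0.024;0 0 0 0.024"

```text
time: 6.55
eef_pos: [569.0, 51.4, 97.7]
ee_rot: [[-0.958, 0.286, 0.002], [0.286, 0.958, -0.0], [-0.002, 0.0, -1.0]]
force: [0.3, -0.2, 4.9]
gripper_width: 0.152
gripper_force: 59.3
```

```bash
python3 st.py
```

```text
6.55 yaw -16.64 [569.   51.4  97.7] F [ 0.3 -0.2  4.9] T [-0.17  0.01 -0.05] 21.8 -0.05
```

Call:
jog_arm --commands "0 0 0 0.008;0 0 0 0.016;0 0 0 0.024;0 0 0 0.032;0 0 0 0.04;0 0 0 0.04"

```text
time: 7.3
eef_pos: [569.0, 51.3, 97.7]
ee_rot: [[-0.857, 0.516, 0.002], [0.516, 0.857, -0.001], [-0.002, 0.0, -1.0]]
force: [-0.1, -1.0, 5.0]
gripper_width: 0.154
gripper_force: 59.3
```

```bash
python3 st.py
```

```text
7.3 yaw -31.06 [569.   51.3  97.7] F [-0.1 -1.   5. ] T [-0.22  0.03  0.01] 36.2 0.08
```

Clockwise turns freely well past 22°. Continue to about 78°.

Call:
jog_arm --commands "0 0 0 0.012;0 0 0 0.024;0 0 0 0.036;0 0 0 0.048;0 0 0 0.06;0 0 0 0.072;0 0 0 0.084;0 0 0 0.096;0 0 0 0.106;0 0 0 0.106;0 0 0 0.106"

```text
time: 8.68
eef_pos: [568.8, 51.1, 97.7]
ee_rot: [[-0.355, 0.935, 0.002], [0.935, 0.355, -0.001], [-0.001, 0.001, -1.0]]
force: [-0.8, -2.5, 6.5]
gripper_width: 0.152
gripper_force: 59.4
```

```bash
python3 - <<'E'
from h import *
import st
p,d,P,c=cam('wrist');cv2.imwrite('pics/w3.png',p[...,::-1])
E
```

```text
8.675 yaw -69.21 [568.8  51.1  97.7] F [-0.8 -2.5  6.5] T [-0.36  0.22 -0.04] 74.4 -0.02
```

View pics/w3.png

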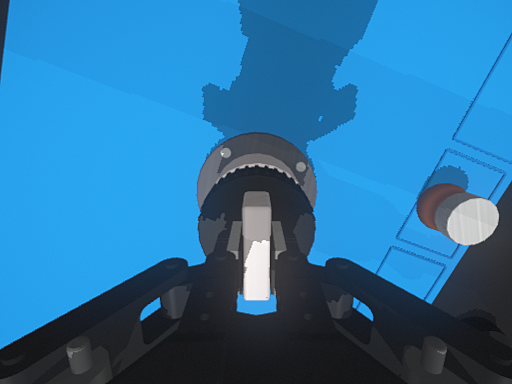

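Call:
jog_arm --commands "0 0 -0.006 0;0 0 -0.012 0;0 0 -0.02 0;0 0 -0.02 0"

```text
time: 9.22
eef_pos: [568.3, 51.6, 101.8]
ee_rot: [[-0.355, 0.935, -0.0], [0.935, 0.355, 0.0], [0.0, -0.0, -1.0]]
force: [-0.0, 0.2, -0.6]
gripper_width: 0.146
gripper_force: 58.4
```

```bash
python3 st.py
```

```text
9.225 yaw -69.18 [568.3  51.6 101.8] F [-0.   0.2 -0.6] T [0.01 0.01 0.03] 74.4 -0.0
```

Call:
jog_arm --commands "0 0 -0.04 0;0 0 -0.09 0;0 0 -0.15 0;0 0 -0.21 0;0 0 -0.27 0;0 0 -0.33 0;0 0 -0.39 0;0 0 -0.43 0;0 0 -0.45 0;0 0 -0.45 0;0 0 -0.45 0;0 0 -0.45 0"

```text
time: 10.72
eef_pos: [568.0, 51.6, 213.7]
ee_rot: [[-0.355, 0.935, -0.001], [0.935, 0.355, -0.0], [0.0, -0.001, -1.0]]
force: [-1.5, 0.2, -1.8]
gripper_width: 0.151
gripper_force: 58.5
```

```bash
python3 - <<'E'
from h import *
import st
p,d,P,c=cam('scene');cv2.imwrite('pics/s4.png',cv2.resize(p[100:300,150:400,::-1],None,fx=3,fy=3))
m=(np.hypot(P[...,0]-568,P[...,1]-53)<60)
X=P[m];print(np.histogram(X[:,2],np.arange(60,240,8)))
for q in ['cap','cap_bar','pot_rim']: print(q,[(np.round(r['xyz'],1),round(r['confidence'],2)) for r in optics.mark_of('scene',q)])
E
```

```text
10.725 yaw -69.18 [568.   51.6 213.7] F [-1.5  0.2 -1.8] T [-0.01  0.01 -0.02] 74.4 0.0
(array([195,  50,  52, 104,   2,   0,   0,   0,   0,   0,   0,   0,   0,
         0,   0,  28,  52,  58, 240,  27,  29,  54]), array([ 60,  68,  76,  84,  92, 100, 108, 116, 124, 132, 140, 148, 156,
       164, 172, 180, 188, 196, 204, 212, 220, 228, 236]))
cap [(array([570.4,  54.9, 178.4]), 0.85), (array([ 8.431e+02, -2.160e+01, -2.000e-01]), 0.71)]
cap_bar [(array([568.1,  56.3, 223.2]), 0.79), (array([839.6, -17.6,  33. ]), 0.72)]
pot_rim [(array([568.2,  54.3,  87.7]), 0.79), (array([ 461.4, -276.5,    2.1]), 0.52)]
```

View pics/s4.png

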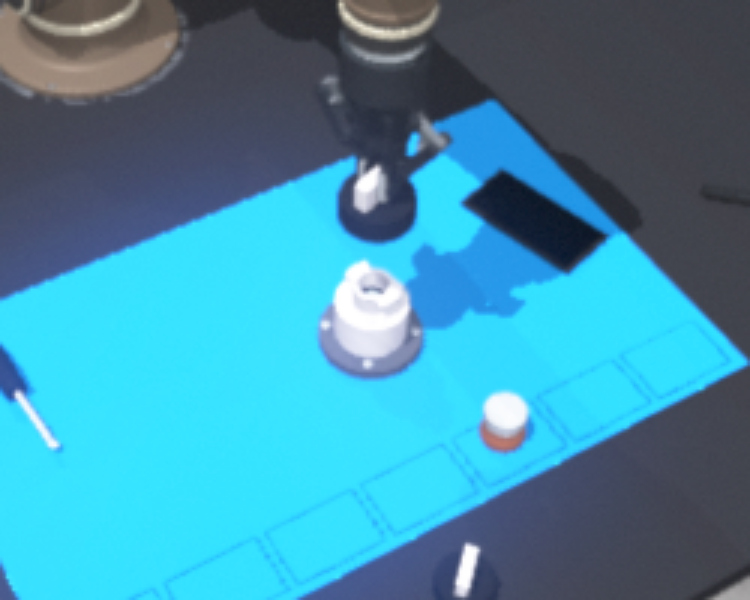

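The crop shows the cap at (377,205), held level above the open pot at (371,310). The phone, jar and driver are undisturbed.

```bash
python3 -c "
from station import manip
print(manip.hand_in())"
```

```text
the job is handed in; nothing more can be done
None
```

The cap loosened clockwise (seen from above): it turned 78° with no stop felt and lifted free. I handed in with it still gripped and level, about 9–10 cm straight above the pot's rim, and the phone, screwdriver and jar untouched.

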